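# Sort the unpacked kiln furniture into its trays

## Task

The kiln has been unpacked and its furniture stands mixed up on the bench. Put each of the five pieces into the tray that already holds one of its kind: stand the two square posts and the two round posts upright on their tray's floor, and lay the three-armed stilt flat, points up, beside the other stilt. The pieces are brittle, so set them down rather than dropping them, and leave the two freshly painted cups where they are.

Things in the scene. Friction and masses are not known exactly. Their poses are not given: they have to be found in the camera images.
- square_a_mid (a point): Hollow square kiln post of bare buff ceramic, 38 x 38 mm in section, 70 mm tall, about 150 g, standing on the bench; there are two alike (square_a, square_b). The point is its centre, 35 mm above its foot; z runs up the post, x and y are square to its side faces.
- square_b_mid (a point): Hollow square kiln post of bare buff ceramic, 38 x 38 mm in section, 70 mm tall, about 150 g, standing on the bench; there are two alike (square_a, square_b). The point is its centre, 35 mm above its foot; z runs up the post, x and y are square to its side faces.
- round_a_mid (a point): Hollow round kiln post of bare buff ceramic, 42 mm in diameter with a 22 mm bore, 45 mm tall, about 100 g, standing on the bench; there are two alike (round_a, round_b). The point is its centre, 22.5 mm above its foot; z runs up the post.
- round_b_mid (a point): Hollow round kiln post of bare buff ceramic, 42 mm in diameter with a 22 mm bore, 45 mm tall, about 100 g, standing on the bench; there are two alike (round_a, round_b). The point is its centre, 22.5 mm above its foot; z runs up the post.
- stilt_mid (a point): Three-armed kiln stilt of the same buff ceramic, 35 g, lying flat: arms 120 degrees apart, 42 mm long from the hub's centre, 10 wide, 12 high, each with a 7 mm steel point standing up 38 mm out; hub 18 mm across. The point is the hub's centre, 6 mm above its underside; x runs out along one arm, z up on the points' side. Pick it by pinching one arm across, some 19 mm out.
- tray_square: Shallow fixed wooden tray, 136 (its x) by 186 mm (y) outside, 124 x 174 inside; floor 6 mm, rim 14 mm above the bench. Origin: centre of its underside. The three trays differ only in what is in them. For square posts: one stands in it, loose, axis at x +34, y 0 mm; free room for two more in front of it, e.g. at x -26, y -45 and +45 mm.
- tray_round: Shallow fixed wooden tray, 136 (its x) by 186 mm (y) outside, 124 x 174 inside; floor 6 mm, rim 14 mm above the bench. Origin: centre of its underside. The three trays differ only in what is in them. For round posts: one stands in it, loose, axis at x +34, y 0 mm; free room for two more in front of it, e.g. at x -26, y -45 and +45 mm.
- tray_stilt: Shallow fixed wooden tray, 136 (its x) by 186 mm (y) outside, 124 x 174 inside; floor 6 mm, rim 14 mm above the bench. Origin: centre of its underside. The three trays differ only in what is in them. For stilts: one lies in it, loose, hub at x +8, y +42 mm, one arm along the tray's +x; the other half is free, e.g. hub at x -8, y -42 mm with one arm along the tray's -x.
- cup_a: Cream teacup without a handle with freshly painted red dots, 66 mm across, 58 mm tall, 140 g, standing loose among the kiln furniture. Origin at the centre of its underside. To be left where it is.
- cup_b: Cream teacup like the other, with blue dots; same size. Origin at the centre of its underside. To be left where it is.
There are look-alikes about, which are no part of the job. What is shaped like the tray_stilt but blue or purple is not meant.

How it is judged (in metres and radians):
At the end, for the whole second after the job is handed in: Each post stands upright (0.08 rad) on the floor of its kind's tray, centre within 50 mm (tray x) and 75 mm (y) of the tray's and within 4 mm in height; the stilt lies flat, points up, on the stilt tray's floor, hub within 55 and 80 mm (0.08 rad, 4 mm); all five released and at rest (x of square_a_mid in the frame of tray_square between -0.05 and 0.05 m and y of square_a_mid in the frame of tray_square between -0.075 and 0.075 m and z of square_a_mid in the frame of tray_square between 0.037 and 0.045 m and angle between each of square_a_mid, square_b_mid, round_a_mid, round_b_mid, stilt_mid's own z axis and vertical below 0.08 rad and linear speed of each of square_a, square_b, round_a, round_b, stilt below 0.01 m/s and angular speed of each of square_a, square_b, round_a, round_b, stilt below 0.1 rad/s and x of square_b_mid in the frame of tray_square between -0.05 and 0.05 m and y of square_b_mid in the frame of tray_square between -0.075 and 0.075 m and z of square_b_mid in the frame of tray_square between 0.037 and 0.045 m and x of round_a_mid in the frame of tray_round between -0.05 and 0.05 m and y of round_a_mid in the frame of tray_round between -0.075 and 0.075 m and z of round_a_mid in the frame of tray_round between 0.0245 and 0.0325 m and x of round_b_mid in the frame of tray_round between -0.05 and 0.05 m and y of round_b_mid in the frame of tray_round between -0.075 and 0.075 m and z of round_b_mid in the frame of tray_round between 0.0245 and 0.0325 m and x of stilt_mid in the frame of tray_stilt between -0.055 and 0.055 m and y of stilt_mid in the frame of tray_stilt between -0.08 and 0.08 m and z of stilt_mid in the frame of tray_stilt between 0.008 and 0.016 m); the robot touches nothing.
It fails at once if a piece of kiln furniture is dropped (falls free of the fingers faster than 0.6 m/s, a drop of some 20 mm) ((linear speed of square_a above 0.6 m/s and contact force between square_a and the fingers below 0.1 N) or (linear speed of square_b above 0.6 m/s and contact force between square_b and the fingers below 0.1 N) or (linear speed of round_a above 0.6 m/s and contact force between round_a and the fingers below 0.1 N) or (linear speed of round_b above 0.6 m/s and contact force between round_b and the fingers below 0.1 N) or (linear speed of stilt above 0.6 m/s and contact force between stilt and the fingers below 0.1 N)).
It fails at once if a painted cup is pushed more than 20 mm or tipped (distance of any of cup_a, cup_b from where it was at the start of the episode above 0.02 m or angle between any of cup_a, cup_b's own z axis and vertical above 0.3 rad).
It also fails if it takes over 128 s, if anything falls off the work surface, if the arm or the gripper's body presses on something with over 40 N, if the wrist force passes 120 N, or if a joint passes its speed limit or range.

## Robot

A 6-joint arm with a two-finger parallel gripper is mounted at the origin on the work surface. World frame = base frame: x ahead of the robot, y to its left, z up, the work surface at z = 0. Lengths are in mm, angles in rad, forces in N, time in s.
With the tool pointing down it reaches from about 250 to 800 mm from the base axis. Payload 3.9 kg.
Tool frame: the origin (TCP) lies midway between the tips of the shut fingers; the grasp point (between the pads) lies manip.grasp_offset behind it (manip.grasp_offset is the distance from the TCP to the grasp point, in mm); z points along the fingers, y is the line along which they close (so a half turn about z gives the same grasp; the last joint's range is limited). The gripper opens to 85 mm and grips with 20 to 120 N. Pads are 22 mm wide; open, the fingers measure 114 mm over their backs; the gripper's body (76 mm by 85 mm) begins 54 mm behind the grasp point. The pads swing forward as they close: fully open they stand 13 mm farther back than shut.
Start: joints at [-1.121, 0.26, -0.138, 1.173, 0, 1.571], TCP at [228.257, -472.773, 231.304] pointing down, gripper open.
Joint ranges: [-2.78, 2.78], [-0.83, 1.72], [-1.28, 1.37], [-1.9, 2.12], [-1.57, 1.48], [-3.14, 3.14]. Speed limits (rad/s): [2.57, 2.57, 3.14, 3.14, 3.14, 3.14].

## Interface

Orientations are given as a 3x3 rotation matrix whose columns are the frame's x, y, z axes.
In Python, from bench import manip, imaging gives the robot as it stands. The module is installed in compiled form; this text tells all that it offers.
- The arm moves only by the tool carry_out, never from a script. Its arguments are lists of equal length, an entry for each row: "grip": the finger opening in cm, from 0 to 8.54; "translation": the shift along the tool's x, y, z in cm, a list of three; "turn": the turn about the tool's z in degrees. In form: {"grip": [grip, ...], "translation": [[dx, dy, dz], ...], "turn": [turn, ...]}. A call has exactly 8 rows; each row is the pose to reach, as a shift and turn from the pose commanded when the call began, along the tool's axes at that moment; what a row does not reach only later rows make up. A row lasts 1/8 s, in which the tool goes at most 62.5 mm and 10.7 degrees, less where a joint would pass 70% of its speed; a pose out of reach is approached as far as the arm can. A call with a gripper value outside its range is refused whole. The fingers move at their own pace and stop on an object; the grip force is fixed at half the most. Time passes only in rows, so rows that repeat a pose let the fingers close, or fill a call up. It gives the time, the measured TCP pose, the force, the opening and the grip force at its end, in the units of the state.
- manip.get_obs(): the state, without advancing time (a new reading comes with each control period).
- imaging.get_image(name): name is "scene" or "top"; returns the picture (400x640x3 uint8, red, green, blue); there is no depth.
- imaging.camera_model(name): a dict with "fx", "fy", "cx", "cy" (pixels), "k1" (the pictures are not rectified: a ray, as slopes to the right and down, at radius r is drawn at 1 + k1 r^2 times it, then the intrinsics apply), "R" (3x3) and "t" (3): a world point X has camera coordinates R X + t. Camera axes: x right, y down, z forward; pixel columns grow to the right and rows downward; lengths in mm; the calibration is good to about 2 mm. A picture is of the moment at which its call begins. camera_model takes no time and is no camera call.
- manip.close_job(): hands the job in; it is judged then, once.
Trained networks look in the newest picture that a camera, given by its name, has taken for a name from the list of things; names that differ only in an ending like _2 or _b are one class to them, and where a whole thing is asked for, a point or a joint stands for the part that bears it (a point fixed in the world has none). Each returns a list of dicts, best first, with "conf" (0 to 1); they miss things now and then, are a little off and sometimes report something else, mostly with a low value. They report only what shows in the picture. A call takes as long as a camera call. They do not tell look-alikes from the thing itself.
- imaging.boxes_of(camera, thing): "at" ([x, y, z] in mm, in world coordinates, good to about 4 mm: the middle of the surface that is visible of it).
- imaging.place_of(camera, thing): "at" ([x, y, z] in mm, in world coordinates, good to about 4 mm: a listed point, or the origin of a listed thing).
The state is a dict: "clock": time; "joints": joint angles; "dq": joint speeds; "tau": joint torques, N m; "position": TCP position; "ee_rot": TCP orientation; "wrist_force": force on the tool from outside, world axes, zero at the start; "torque": the same for the moment, N m; "width": opening from 0.0 (shut) to 1.0 (fully open); "finger_force": force on a finger pad.
Only numpy, scipy, OpenCV 4.12 (cv2) and the standard library are available. Lean on these libraries where they do the work, as an engineer would, in place of code of your own. Each camera call takes 0.05 s, during which the arm holds its last target. There are 200 camera calls.

## Working session

There is one attempt and no reset: what is moved stays moved. The work goes in short steps, Python scripts to look and compute and a tool call to move; the robot and the scene stay as the last step left them, time stands still between calls to the robot, and variables do not carry over. Pictures are saved under pics/ and viewed, at most 14 in all, crops included, and the job is handed in when it is done.

Besides the shell and the picture viewer there is one more tool, called after "Call:" by a JSON object that holds its "name" and its "arguments", one argument or row to a line. carry_out: Moves the arm, as the interface text tells. Its arguments: {"type":"object","properties":{"grip":{"type":"array"},"translation":{"type":"array"},"turn":{"type":"array"}},"required":["grip","translation","turn"]}

```bash
mkdir -p pics; python3 - <<'E'
from bench import manip, imaging
import cv2
for n in ("scene","top"):
    im=imaging.get_image(n); cv2.imwrite(f"pics/{n}0.png",im[:,:,::-1])
    m=imaging.camera_model(n); print(n,{k:(v if not hasattr(v,'round') else v) for k,v in m.items()})
o=manip.get_obs(); print(o, manip.grasp_offset)
for th in ["square_a_mid","round_a_mid","stilt_mid","tray_square","tray_round","tray_stilt","cup_a","cup_b"]:
    for c in ("top","scene"):
        print(th,c,[(round(d["conf"],2),[round(float(x)) for x in d["at"]]) for d in imaging.place_of(c,th)])
E
```

```text
scene {'fx': 390.42109149510486, 'fy': 390.42109149510486, 'cx': 324.9020363343666, 'cy': 198.87580877334094, 'k1': -0.07372517245170901, 'R': array([[-0.06070478,  0.99806447,  0.01349996],
       [ 0.69131785,  0.05179587, -0.72069191],
       [-0.71999622, -0.03441668, -0.69312404]]), 't': array([ 129.18462491, -246.69669574, 1354.26245152])}
top {'fx': 509.6985015096391, 'fy': 509.6985015096391, 'cx': 310.0327659396548, 'cy': 203.82065345659632, 'k1': -0.11856056433738746, 'R': array([[ 0.02664648, -0.99955606,  0.01332812],
       [-0.99419576, -0.02788911, -0.10390853],
       [ 0.10423411, -0.01048197, -0.99449755]]), 't': array([-123.82937369,  417.59465692, 1570.3526584 ])}
{'clock': 0.1, 'joints': array([-1.12097380e+00,  2.60590767e-01, -1.39242314e-01,  1.17269989e+00,
        1.09412238e-05,  1.57078609e+00]), 'dq': array([ 0.00046294, -0.00046971,  0.00596586,  0.00113737,  0.00067827,
        0.00071316]), 'tau': array([ 1.40025859e-03, -4.06508839e+01,  2.54527205e+01,  1.00700351e-02,
        2.94641563e-05, -6.87211525e-06]), 'position': array([ 228.0094194 , -472.2
[... 673 characters left out ...]
, 38]), (0.68, [364, 327, 6])]
tray_square top [(0.83, [616, 237, -2])]
tray_square scene [(0.66, [612, 235, 0])]
tray_round top [(0.61, [624, -233, 4]), (0.29, [643, 9, 2])]
tray_round scene [(0.66, [619, -230, -3]), (0.51, [644, 4, -2])]
tray_stilt top [(0.91, [457, -524, 0]), (0.66, [643, 7, 0]), (0.56, [192, -306, -2])]
tray_stilt scene [(0.87, [644, 1, -2]), (0.76, [195, -310, -6]), (0.62, [456, -519, 4])]
cup_a top [(0.72, [452, -219, 0]), (0.66, [375, 334, 4]), (0.64, [429, -104, 4])]
cup_a scene [(0.97, [448, -220, 1]), (0.59, [430, -107, 1])]
cup_b top [(0.72, [452, -219, 0]), (0.66, [375, 334, 4]), (0.64, [429, -104, 4])]
cup_b scene [(0.97, [448, -220, 1]), (0.59, [430, -107, 1])]
```

View pics/top0.png

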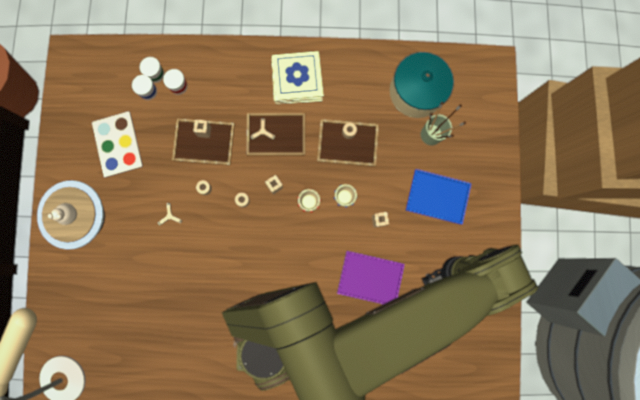

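View pics/scene0.png

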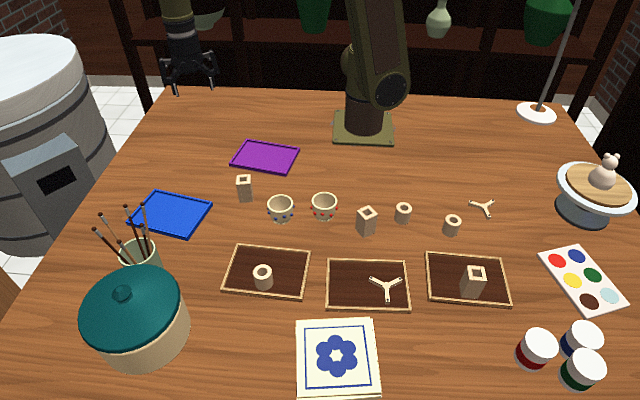

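The top view shows the trays at (203,142) for square, (276,134) for stilt and (348,142) for round. The pieces are squares at (274,184) and (381,219), rounds at (203,187) and (241,200), and the stilt at (168,214). The cups are at (309,200) and (345,195).

```bash
cat > h.py <<'E'
import numpy as np, cv2
from bench import manip, imaging
def und(n,px):
    m=imaging.camera_model(n); d=(np.atleast_2d(px)-[m["cx"],m["cy"]])/[m["fx"],m["fy"]]
    u=d.copy()
    for _ in range(20): u=d/(1+m["k1"]*(u**2).sum(1,keepdims=True))
    return u,m
def to_world(n,px,z):
    u,m=und(n,px); C=-m["R"].T@m["t"]; r=np.c_[u,np.ones(len(u))]@m["R"]
    return C+r*((z-C[2])/r[:,2])[:,None]
def proj(n,X):
    m=imaging.camera_model(n); c=np.atleast_2d(X)@m["R"].T+m["t"]; s=c[:,:2]/c[:,2:]
    s=s*(1+m["k1"]*(s**2).sum(1,keepdims=True)); return s*[m["fx"],m["fy"]]+[m["cx"],m["cy"]]
E
python3 - <<'E'
from h import *
top=cv2.imread("pics/top0.png"); sc=cv2.imread("pics/scene0.png")
def crop(im,x,y,w,h,k): return cv2.resize(im[y:y+h,x:x+w],None,fx=k,fy=k,interpolation=cv2.INTER_CUBIC)
# top pieces area x150-400,y165-235 ; trays x165-390,y105-170
a=crop(top,150,170,120,65,6); b=crop(top,260,170,133,65,6)[:, :720]
cv2.imwrite("pics/c1.png",np.vstack([cv2.resize(a,(720,390))[:390],])); cv2.imwrite("pics/c2.png",crop(top,260,170,133,65,6))
hsv=cv2.cvtColor(top,cv2.COLOR_BGR2HSV)
for n,(x,y) in dict(sqA=(381,219),sqB=(274,184),rdA=(203,187),rdB=(241,200),st=(168,214),trsq=(200,127),trst=(263,130),trrd=(349,130)).items():
    w=16; p=top[y-w:y+w,x-w:x+w].astype(int); m=((p[:,:,0]>105)&(p[:,:,2]>150)).astype(np.uint8)
    mm=cv2.moments(m,True); pts=np.argwhere(m)[:,::-1]+[x-w,y-w]
    c=pts.mean(0); r=cv2.minAreaRect(pts.astype(np.float32))
    print(n,len(pts),c.round(1),[np.round(q,1) for q in r], *[to_world("top",c,z)[0].round() for z in (6,45,70)])
E
```

```text
sqA 149 [381.3 218.7] [array([381.1, 218.6]), array([13.5, 13.8]), np.float64(80.5)] [ 382. -339.    6.] [ 379. -333.   45.] [ 377. -329.   70.]
sqB 147 [273.2 183.1] [array([273.3, 183. ]), array([13. , 13.3]), np.float64(56.3)] [485.   6.   6.] [480.   3.  45.] [476.   2.  70.]
rdA 126 [202.4 186.7] [array([202.5, 186.5]), array([13., 13.]), np.float64(90.0)] [468. 231.   6.] [463. 223.  45.] [459. 218.  70.]
rdB 129 [241.2 199.2] [array([241.5, 199.5]), array([13., 13.]), np.float64(90.0)] [431. 105.   6.] [427. 101.  45.] [424.  97.  70.]
st 158 [168.6 216. ] [array([168.1, 213. ]), array([20.2, 22.4]), np.float64(84.0)] [371. 334.   6.] [368. 324.  45.] [367. 317.  70.]
trsq 147 [199.8 125.5] [array([196.7, 125.8]), array([26.1, 12.4]), np.float64(2.9)] [667. 250.   6.] [657. 241.  45.] [650. 236.  70.]
trst 157 [260.3 131. ] [array([260., 128.]), array([26., 26.]), np.float64(90.0)] [653.  53.   6.] [643.  50.  45.] [637.  47.  70.]
trrd 133 [349.3 128.4] [array([347. , 128.4]), array([25.1, 13.3]), np.float64(4.1)] [ 670. -232.    6.] [ 660. -229.   45.] [ 654. -227.   70.]
```

View pics/c1.png

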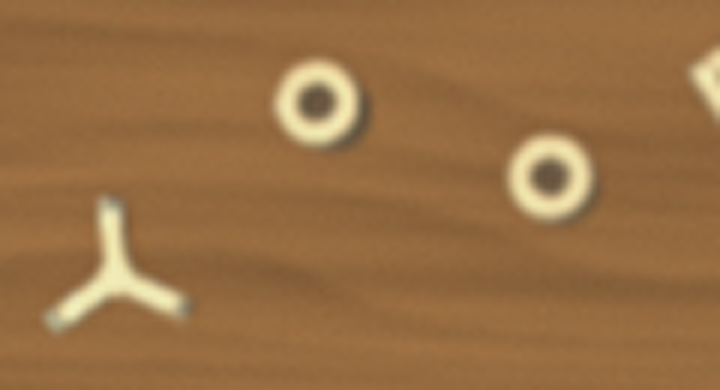

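View pics/c2.png

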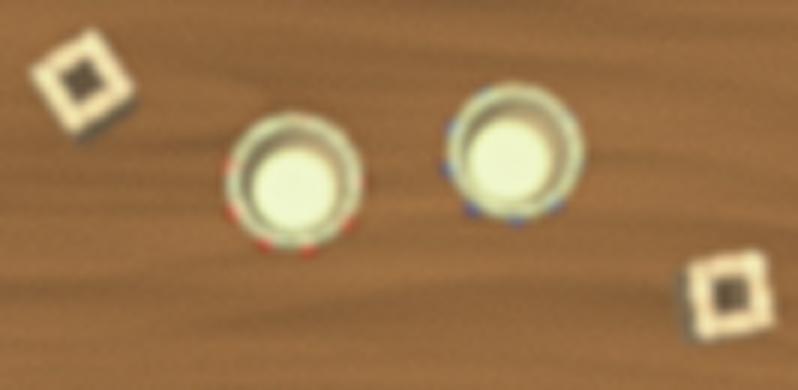

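The crops show clean positions for all five pieces: rounds at (203,187) and (241.5,199.5), squares at (273.5,183.5) and (381.5,219), and the stilt hub at (169.3,215.5) with one arm pointing up. The two middle objects are the cups. Next I'll work out the yaws and the first move.

```bash
cat >> h.py <<'E'
def rel(x,y,z,yaw=None):
    o=manip.get_obs(); R=o["ee_rot"]; psi=np.degrees(np.arctan2(R[1,0],R[0,0]))
    d=R.T@(np.array([x,y,z])-o["position"])/10
    print("shift cm",d.round(2),"turn",None if yaw is None else round((psi-yaw+180)%360-180,1),"| psi",round(psi,1),"pos",o["position"].round(1),"t",o["clock"])
E
python3 - <<'E'
from h import *
def ang(a,b): d=b-a; return np.degrees(np.arctan2(d[1],d[0])).round(1)
top=cv2.imread("pics/top0.png")
f=lambda x,y: np.array([150+x/6-.4,170+y/6-.4])
hub=to_world("top",f(118,275),12)[0]; print("hub",hub.round())
for t in [(111,203),(52,322),(185,307)]:
    w=to_world("top",f(*t),15)[0]; print("arm",ang(hub,w),np.linalg.norm(w-hub).round())
for c,a in (((381.2,218.7),80.5),((273.3,183.1),56.3)):
    v=np.array([np.cos(np.radians(a)),np.sin(np.radians(a))])*6
    p=to_world("top",np.array([c-v,c+v]),70); print("edge yaw",ang(p[0],p[1]))
for nm,c in dict(sq=[(176,119),(233,124)],st=[(248,114),(304,113)],rd=[(321,120),(378,125)]).items():
    p=to_world("top",np.array(c,float),14); print(nm,"tray yaw",ang(p[1],p[0])-90,p.round())
rel(377,-329,180,99.5)
E
```

```text
hub [373. 331.  12.]
arm 7.6 38.0
arm 128.2 42.0
arm -113.2 41.0
edge yaw -169.7
edge yaw -144.7
sq tray yaw -3.799999999999997 [[685. 327.  14.]
 [672. 141.  14.]]
st tray yaw 2.5999999999999943 [[706.  95.  14.]
 [715. -85.  14.]]
rd tray yaw -3.200000000000003 [[ 693. -140.   14.]
 [ 683. -324.   14.]]
shift cm [19.65 -6.48  5.13] turn -73.7 | psi 25.8 pos [ 228.3 -472.8  231.3] t 0.9
```

Call:
{"name": "carry_out", "arguments": {
  "grip": [8.5,8.5,8.5,8.5,8.5,8.5,8.5,8.5],
  "translation": [
    [19.6,-6.5,5.0],
    [19.6,-6.5,5.0],
    [19.6,-6.5,5.0],
    [19.6,-6.5,5.0],
    [19.6,-6.5,5.0],
    [19.6,-6.5,8.0],
    [19.6,-6.5,12.0],
    [19.6,-6.5,12.0]
  ],
  "turn": [-10,-20,-30,-40,-50,-60,-70,-74.5]
}}

```text
clock: 1.9
position: [374.4, -327.0, 108.4]
ee_rot: [[-0.182, 0.983, -0.005], [0.983, 0.182, 0.004], [0.005, -0.004, -1.0]]
wrist_force: [-0.0, -0.5, 0.3]
width: 0.993
finger_force: 0.0
```

```bash
python3 - <<'E'
from h import *
rel(377,-329,26,100.3); o=manip.get_obs(); print(np.degrees(o["joints"]).round(),o["wrist_force"])
im=imaging.get_image("scene")[:,:,::-1]; cv2.imwrite("pics/s1.png",cv2.resize(im[60:260,130:380],None,fx=2.5,fy=2.5))
E
```

```text
shift cm [-0.28  0.26  8.23] turn 0.2 | psi 100.5 pos [ 374.4 -327.   108.4] t 1.9
[-41.  17. -24.  49.   0.  38.] [-0.0056773  -0.52601893  0.30261039]
```

View pics/s1.png

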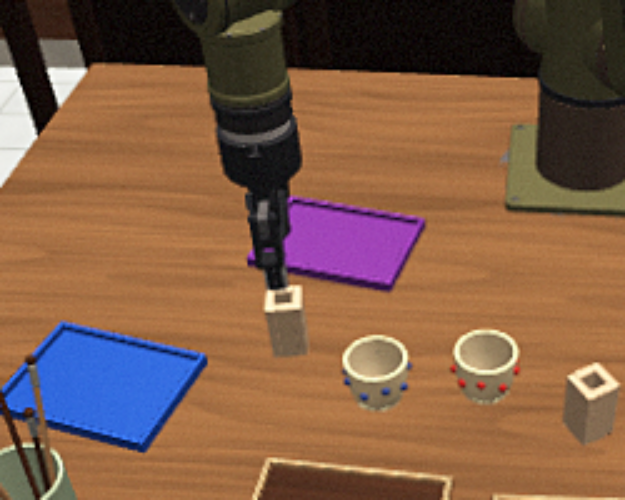

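The gripper is above the right-hand square post (top at (285,300) in the crop) and aligned with it. Now down and grip.

Call:
{"name": "carry_out", "arguments": {
  "grip": [8.5,8.5,8.5,8.5,2.5,2.5,2.5,2.5],
  "translation": [
    [0,0,0.5],
    [0,0,5],
    [0,0,8.2],
    [0,0,8.2],
    [0,0,8.2],
    [0,0,8.2],
    [0,0,8.2],
    [0,0,8.2]
  ],
  "turn": [0,0,0,0,0,0,0,0]
}}

```text
clock: 2.95
position: [377.4, -330.1, 30.8]
ee_rot: [[-0.178, 0.984, 0.002], [0.984, 0.178, -0.002], [-0.003, 0.002, -1.0]]
wrist_force: [-1.0, 0.0, 5.8]
width: 0.437
finger_force: 60.7
```

```bash
python3 - <<'E'
from h import *
rel(593,285,160,90); o=manip.get_obs(); print(o["width"],o["finger_force"],o["wrist_force"])
E
```

```text
shift cm [ 56.65  32.19 -13.02] turn 10.3 | psi 100.3 pos [ 377.4 -330.1   30.8] t 2.95
0.43737831745935063 60.67392244935036 [-1.02086807e+00  1.37197975e-03  5.78518296e+00]
```

Call:
{"name": "carry_out", "arguments": {
  "grip": [2.5,2.5,2.5,2.5,2.5,2.5,2.5,2.5],
  "translation": [
    [0,0,-6],
    [3,1.7,-11],
    [9,5.1,-13],
    [14.5,8.2,-13],
    [20,11.4,-13],
    [25.4,14.4,-13],
    [30.8,17.5,-13],
    [36,20.5,-13]
  ],
  "turn": [0,0,0,0,0,0,0,0]
}}

```text
clock: 3.95
position: [511.9, 56.9, 159.6]
ee_rot: [[-0.178, 0.984, 0.001], [0.984, 0.178, -0.0], [-0.0, 0.001, -1.0]]
wrist_force: [2.2, -0.2, -2.7]
width: 0.437
finger_force: 61.0
```

Call:
{"name": "carry_out", "arguments": {
  "grip": [2.5,2.5,2.5,2.5,2.5,2.5,2.5,2.5],
  "translation": [
    [5.3,3,0],
    [10.6,6,0],
    [15.8,9,0],
    [20.6,11.7,0],
    [20.6,11.7,4],
    [20.6,11.7,8],
    [20.6,11.7,10],
    [20.6,11.7,10]
  ],
  "turn": [0,0,0,0,0,0,0,0]
}}

```text
clock: 4.95
position: [587.9, 277.6, 57.2]
ee_rot: [[-0.178, 0.984, -0.005], [0.984, 0.178, -0.002], [-0.001, -0.005, -1.0]]
wrist_force: [-0.2, 0.5, -1.4]
width: 0.444
finger_force: 61.2
```

```bash
python3 - <<'E'
from h import *
rel(593,285,37.3,100.3); o=manip.get_obs(); print(o["width"],o["finger_force"],o["wrist_force"],np.degrees(o["joints"]).round())
im=imaging.get_image("scene")[:,:,::-1]; cv2.imwrite("pics/s2.png",cv2.resize(im[150:350,330:580],None,fx=2.5,fy=2.5))
E
```

```text
shift cm [0.64 0.64 1.98] turn -0.0 | psi 100.3 pos [587.9 277.6  57.2] t 4.95
0.44437191700713485 61.188337840139866 [-0.16941506  0.45785527 -1.35021759] [ 25.  33.  -5.  52.   0. 105.]
```

View pics/s2.png

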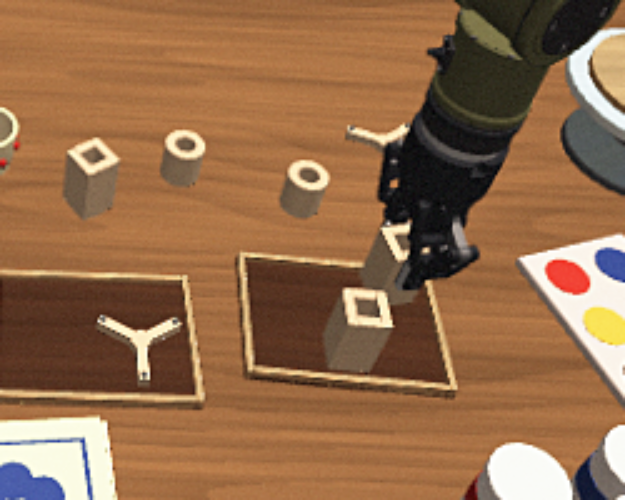

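The held post is inside the square tray's right rear corner area, clear of the post already standing there (362,330 in the crop). Lowering now.

Call:
{"name": "carry_out", "arguments": {
  "grip": [2.5,2.5,2.5,2.5,2.5,2.5,2.5,2.5],
  "translation": [
    [0.3,0,0.6],
    [0.3,0,1.1],
    [0.3,0,1.5],
    [0.3,0,1.7],
    [0.3,0,1.8],
    [0.3,0,1.9],
    [0.3,0,1.9],
    [0.3,0,1.9]
  ],
  "turn": [0,0,0,0,0,0,0,0]
}}

```text
clock: 6.0
position: [589.5, 281.4, 40.4]
ee_rot: [[-0.178, 0.984, 0.0], [0.984, 0.178, 0.0], [0.0, 0.0, -1.0]]
wrist_force: [0.3, -0.4, -1.8]
width: 0.438
finger_force: 61.2
```

Call:
{"name": "carry_out", "arguments": {
  "grip": [2.5,2.5,2.5,2.5,6.5,6.5,6.5,6.5],
  "translation": [
    [0,0,0.2],
    [0,0,0.35],
    [0,0,0.35],
    [0,0,0.35],
    [0,0,0.35],
    [0,0,0.35],
    [0,0,0.35],
    [0,0,-6]
  ],
  "turn": [0,0,0,0,0,0,0,0]
}}

```text
clock: 7.0
position: [585.1, 279.4, 94.4]
ee_rot: [[-0.178, 0.984, -0.011], [0.984, 0.178, -0.005], [-0.003, -0.012, -1.0]]
wrist_force: [1.1, 0.4, 0.3]
width: 0.761
finger_force: 0.0
```

```bash
python3 - <<'E'
from h import *
rel(476,2,160,125.3);o=manip.get_obs(); print(o["width"],o["finger_force"],o["wrist_force"])
E
```

```text
shift cm [-25.37 -15.76  -6.29] turn -25.0 | psi 100.3 pos [585.1 279.4  94.4] t 7.0
0.7606132900320032 0.0 [1.11570587 0.41825846 0.33344765]
```

Call:
{"name": "carry_out", "arguments": {
  "grip": [8.5,8.5,8.5,8.5,8.5,8.5,8.5,8.5],
  "translation": [
    [0,0,-6],
    [-5,-3.1,-7],
    [-10.2,-6.4,-7],
    [-15.4,-9.7,-7],
    [-20.6,-12.9,-7],
    [-25.5,-16,-6],
    [-25.5,-16,-2],
    [-25.5,-16,-2]
  ],
  "turn": [0,-8,-16,-25,-25,-25,-25,-25]
}}

```text
clock: 8.0
position: [474.7, 1.3, 117.5]
ee_rot: [[-0.576, 0.817, -0.005], [0.817, 0.576, 0.0], [0.003, -0.004, -1.0]]
wrist_force: [-1.0, -0.2, -0.2]
width: 0.995
finger_force: 0.0
```

```bash
python3 - <<'E'
from h import *
rel(476,2,28,125.3);o=manip.get_obs(); print(o["dq"].round(3))
im=imaging.get_image("scene")[:,:,::-1]; cv2.imwrite("pics/s3.png",cv2.resize(im[150:350,330:580],None,fx=2.5,fy=2.5))
E
```

```text
shift cm [-0.05  0.19  8.95] turn -0.1 | psi 125.2 pos [474.7   1.3 117.5] t 8.0
[ 0.028 -0.016  0.076  0.039 -0.     0.001]
```

View pics/s3.png

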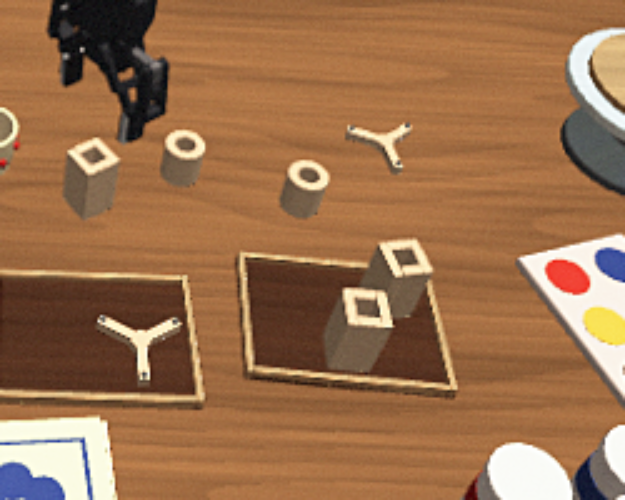

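The first post stands upright in its tray at (405,280). The gripper is over the second square post, whose top is at (93,153). Down and grip.

Call:
{"name": "carry_out", "arguments": {
  "grip": [8.5,8.5,8.5,8.5,2.5,2.5,2.5,2.5],
  "translation": [
    [0,0.1,2],
    [0,0.1,6],
    [0,0.1,8.8],
    [0,0.1,8.8],
    [0,0.1,8.8],
    [0,0.1,8.8],
    [0,0.1,8.8],
    [0,0.1,8.8]
  ],
  "turn": [0,0,0,0,0,0,0,0]
}}

```text
clock: 9.05
position: [479.2, 2.3, 32.7]
ee_rot: [[-0.577, 0.816, 0.002], [0.816, 0.577, -0.0], [-0.002, 0.002, -1.0]]
wrist_force: [-1.1, -0.3, 5.5]
width: 0.441
finger_force: 60.8
```

```bash
python3 - <<'E'
from h import *
rel(587,193,110,100);o=manip.get_obs(); print(o["width"],o["finger_force"],o["wrist_force"])
E
```

```text
shift cm [ 9.33 19.82 -7.71] turn 25.3 | psi 125.3 pos [479.2   2.3  32.7] t 9.05
0.4414560050835292 60.837306529283524 [-1.06904088 -0.26023743  5.48205246]
```

Call:
{"name": "carry_out", "arguments": {
  "grip": [2.5,2.5,2.5,2.5,2.5,2.5,2.5,2.5],
  "translation": [
    [0,0,-6],
    [2.5,5,-8.5],
    [5,10.5,-8.5],
    [7.5,16,-8.5],
    [9.3,19.8,-8.5],
    [9.3,19.8,-8],
    [9.3,19.8,-5],
    [9.3,19.8,-3]
  ],
  "turn": [0,8,16,25,25,25,25,25]
}}

```text
clock: 10.05
position: [584.8, 191.7, 60.1]
ee_rot: [[-0.178, 0.984, -0.002], [0.984, 0.178, -0.001], [-0.001, -0.002, -1.0]]
wrist_force: [-1.2, 1.0, -1.5]
width: 0.436
finger_force: 61.4
```

Call:
{"name": "carry_out", "arguments": {
  "grip": [2.5,2.5,2.5,2.5,2.5,2.5,2.5,2.5],
  "translation": [
    [0,0,0.5],
    [0,0,1.0],
    [0,0,1.5],
    [0,0,1.8],
    [0,0,2.0],
    [0,0,2.0],
    [0,0,2.0],
    [0,0,2.0]
  ],
  "turn": [0,0,0,0,0,0,0,0]
}}

```text
clock: 11.05
position: [586.3, 192.9, 41.4]
ee_rot: [[-0.178, 0.984, 0.0], [0.984, 0.178, 0.0], [0.0, 0.0, -1.0]]
wrist_force: [1.3, 0.2, -1.1]
width: 0.439
finger_force: 61.3
```

Call:
{"name": "carry_out", "arguments": {
  "grip": [2.5,2.5,2.5,2.5,6.5,6.5,6.5,6.5],
  "translation": [
    [0,0,0.2],
    [0,0,0.3],
    [0,0,0.3],
    [0,0,0.3],
    [0,0,0.3],
    [0,0,0.3],
    [0,0,0.3],
    [0,0,-6]
  ],
  "turn": [0,0,0,0,0,0,0,0]
}}

```text
clock: 12.05
position: [581.8, 191.3, 96.1]
ee_rot: [[-0.178, 0.984, -0.012], [0.984, 0.178, -0.004], [-0.002, -0.012, -1.0]]
wrist_force: [1.0, 0.0, 0.5]
width: 0.764
finger_force: 0.0
```

```bash
python3 - <<'E'
from h import *
rel(463,223,70,100.3);o=manip.get_obs(); print(o["width"],o["finger_force"],o["wrist_force"])
E
```

```text
shift cm [  5.24 -11.09   2.73] turn -0.0 | psi 100.3 pos [581.8 191.3  96.1] t 12.05
0.7639697437265164 0.0 [0.95484398 0.0452906  0.47327658]
```

Call:
{"name": "carry_out", "arguments": {
  "grip": [8.5,8.5,8.5,8.5,8.5,8.5,8.5,8.5],
  "translation": [
    [0,0,-5],
    [2.5,-5.5,-5],
    [5.1,-11.6,-4],
    [5.1,-11.6,-3],
    [5.1,-11.6,2],
    [5.1,-11.6,6],
    [5.1,-11.6,8.2],
    [5.1,-11.6,8.2]
  ],
  "turn": [0,0,0,0,0,0,0,0]
}}

```text
clock: 13.05
position: [462.0, 221.5, 17.0]
ee_rot: [[-0.178, 0.984, -0.003], [0.984, 0.178, -0.002], [-0.001, -0.004, -1.0]]
wrist_force: [0.7, -0.3, -0.2]
width: 0.996
finger_force: 0.0
```

```bash
python3 - <<'E'
from h import *
rel(463,223,14,100.3);o=manip.get_obs(); print(o["width"],o["finger_force"],o["wrist_force"])
im=imaging.get_image("scene")[:,:,::-1]; cv2.imwrite("pics/s4.png",cv2.resize(im[150:350,330:580],None,fx=2.5,fy=2.5))
E
```

```text
shift cm [0.13 0.13 0.3 ] turn -0.0 | psi 100.3 pos [462.  221.5  17. ] t 13.05
0.9961170643046331 0.0 [ 0.71525849 -0.25067298 -0.1615518 ]
```

View pics/s4.png

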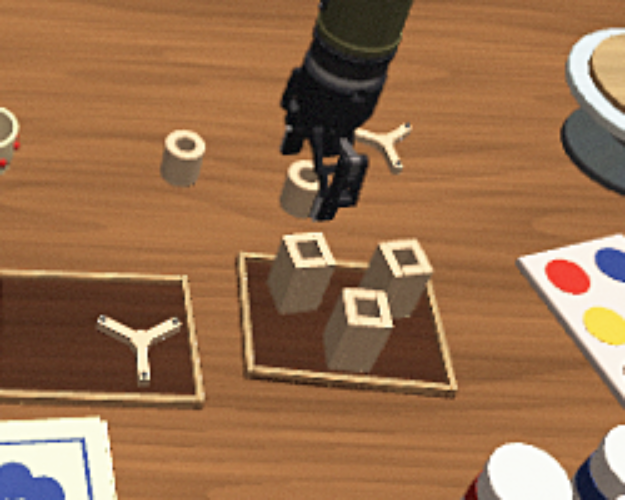

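```bash
python3 - <<'E'
from h import *
for X in ([462,221.5,17],[462+50*.984,221.5+50*.178,27],[463,223,45],[463,223,0]): print(X,((proj("scene",X)-[330,150])*2.5).round())
# round top centre in scene crop ~ (308,173)
im=imaging.get_image("scene")
print(to_world("scene",np.array([330+308/2.5,150+173/2.5])[None],45).round())
print(to_world("scene",np.array([330+183/2.5,150+144/2.5])[None],45).round())
E
```

```text
[462, 221.5, 17] [[299. 192.]]
[511.2, 230.4, 27] [[318. 222.]]
[463, 223, 45] [[307. 174.]]
[463, 223, 0] [[297. 203.]]
[[462. 224.  45.]]
[[429. 100.  45.]]
```

Both square posts stand in their tray, and the projection confirms that the first round post (308,173) is centred between the fingers. Closing.

Call:
{"name": "carry_out", "arguments": {
  "grip": [2.5,2.5,2.5,2.5,2.5,2.5,2.5,2.5],
  "translation": [
    [0,0,0],
    [0,0,0],
    [0,0,0],
    [0,0,0],
    [0,0,0],
    [0,0,0],
    [0,0,0],
    [0,0,0]
  ],
  "turn": [0,0,0,0,0,0,0,0]
}}

```text
clock: 14.15
position: [463.5, 222.6, 20.1]
ee_rot: [[-0.179, 0.984, 0.002], [0.984, 0.179, 0.001], [0.001, 0.002, -1.0]]
wrist_force: [-1.6, -1.0, 6.2]
width: 0.477
finger_force: 59.8
```

```bash
python3 - <<'E'
from h import *
rel(591,-274,140,100.3);o=manip.get_obs(); print(o["width"],o["finger_force"],o["wrist_force"])
E
```

```text
shift cm [-51.13   3.7  -12.01] turn -0.0 | psi 100.3 pos [463.5 222.6  20.1] t 14.15
0.4772561018242664 59.8440036457032 [-1.55915037 -1.02648753  6.182973  ]
```

Call:
{"name": "carry_out", "arguments": {
  "grip": [2.5,2.5,2.5,2.5,2.5,2.5,2.5,2.5],
  "translation": [
    [0,0,-6],
    [-3,0.2,-11],
    [-9,0.6,-12],
    [-15,1,-12],
    [-21,1.5,-12],
    [-27,2,-12],
    [-33,2.4,-12],
    [-39,2.8,-12]
  ],
  "turn": [0,0,0,0,0,0,0,0]
}}

```text
clock: 15.15
position: [560.3, -158.4, 139.1]
ee_rot: [[-0.178, 0.984, 0.001], [0.984, 0.178, 0.0], [0.0, 0.001, -1.0]]
wrist_force: [0.9, -0.2, -0.3]
width: 0.481
finger_force: 61.2
```

Call:
{"name": "carry_out", "arguments": {
  "grip": [2.5,2.5,2.5,2.5,2.5,2.5,2.5,2.5],
  "translation": [
    [-6,0.4,0],
    [-12.1,0.9,0],
    [-12.1,0.9,2],
    [-12.1,0.9,5],
    [-12.1,0.9,8],
    [-12.1,0.9,9],
    [-12.1,0.9,9.5],
    [-12.1,0.9,9.5]
  ],
  "turn": [0,0,0,0,0,0,0,0]
}}

```text
clock: 16.15
position: [591.1, -274.1, 44.6]
ee_rot: [[-0.178, 0.984, 0.001], [0.984, 0.178, -0.001], [-0.001, 0.001, -1.0]]
wrist_force: [0.6, -0.2, -0.0]
width: 0.476
finger_force: 61.2
```

```bash
python3 - <<'E'
from h import *
rel(591,-274,26.3,100.3);o=manip.get_obs(); print(o["width"],o["finger_force"],o["wrist_force"])
im=imaging.get_image("scene")[:,:,::-1]; cv2.imwrite("pics/s5.png",cv2.resize(im[130:330,190:440],None,fx=2.5,fy=2.5))
E
```

```text
shift cm [ 0.01 -0.01  1.83] turn -0.0 | psi 100.3 pos [ 591.1 -274.1   44.6] t 16.15
0.47569501696702343 61.2131454795599 [ 0.60961718 -0.19410751 -0.028391  ]
```

View pics/s5.png

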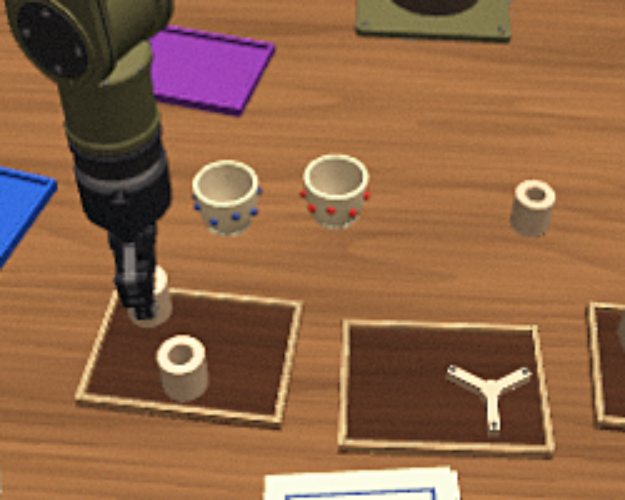

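The round post is over the free rear-left area of the round tray (150,310), clear of its neighbour (182,365). Lower, release and rise.

Call:
{"name": "carry_out", "arguments": {
  "grip": [2.5,2.5,2.5,2.5,2.5,2.5,2.5,2.5],
  "translation": [
    [0,0,0.6],
    [0,0,1.1],
    [0,0,1.5],
    [0,0,1.7],
    [0,0,1.7],
    [0,0,1.7],
    [0,0,1.7],
    [0,0,1.7]
  ],
  "turn": [0,0,0,0,0,0,0,0]
}}

```text
clock: 17.2
position: [590.6, -274.0, 26.9]
ee_rot: [[-0.178, 0.984, 0.0], [0.984, 0.178, -0.0], [-0.0, 0.0, -1.0]]
wrist_force: [-0.2, -0.2, -1.4]
width: 0.476
finger_force: 61.2
```

Call:
{"name": "carry_out", "arguments": {
  "grip": [2.5,2.5,6.8,6.8,6.8,6.8,6.8,6.8],
  "translation": [
    [0,0,0.1],
    [0,0,0.1],
    [0,0,0.1],
    [0,0,0.1],
    [0,0,0.1],
    [0,0,0.1],
    [0,0,-6],
    [0,0,-11]
  ],
  "turn": [0,0,0,0,0,0,0,0]
}}

```text
clock: 18.2
position: [590.4, -273.9, 138.0]
ee_rot: [[-0.178, 0.984, -0.0], [0.984, 0.178, 0.0], [0.0, -0.0, -1.0]]
wrist_force: [1.6, -0.6, 0.4]
width: 0.795
finger_force: 0.0
```

```bash
python3 - <<'E'
from h import *
rel(428,101,110,100.3);o=manip.get_obs(); print(o["width"],o["finger_force"],o["wrist_force"])
E
```

```text
shift cm [39.78 -9.3   2.82] turn -0.0 | psi 100.3 pos [ 590.4 -273.9  138. ] t 18.2
0.7950367308698867 0.0 [ 1.64697663 -0.62664269  0.37795069]
```

Call:
{"name": "carry_out", "arguments": {
  "grip": [8.5,8.5,8.5,8.5,8.5,8.5,8.5,8.5],
  "translation": [
    [6,-1.4,0],
    [12,-2.8,0],
    [18,-4.2,0],
    [24,-5.6,0],
    [30,-7,0],
    [36,-8.4,0],
    [39.8,-9.3,0],
    [39.8,-9.3,4]
  ],
  "turn": [0,0,0,0,0,0,0,0]
}}

```text
clock: 19.2
position: [430.1, 104.1, 98.9]
ee_rot: [[-0.183, 0.983, 0.007], [0.983, 0.183, 0.002], [0.001, 0.008, -1.0]]
wrist_force: [-0.0, -1.1, -1.0]
width: 0.995
finger_force: 0.0
```

Call:
{"name": "carry_out", "arguments": {
  "grip": [8.5,8.5,8.5,8.5,2.5,2.5,2.5,2.5],
  "translation": [
    [0,0,2],
    [0,0,6],
    [0,0,8.2],
    [0,0,8.2],
    [0,0,8.2],
    [0,0,8.2],
    [0,0,8.2],
    [0,0,8.2]
  ],
  "turn": [0,0,0,0,0,0,0,0]
}}

```text
clock: 20.2
position: [428.8, 101.3, 16.2]
ee_rot: [[-0.178, 0.984, 0.002], [0.984, 0.178, 0.0], [0.0, 0.002, -1.0]]
wrist_force: [-2.2, 0.6, 7.3]
width: 0.476
finger_force: 59.6
```

```bash
python3 - <<'E'
from h import *
rel(599,-186,140,100.3);o=manip.get_obs(); print(o["width"],o["finger_force"],o["wrist_force"])
im=imaging.get_image("scene")[:,:,::-1]; cv2.imwrite("pics/s6.png",cv2.resize(im[130:330,190:440],None,fx=2.5,fy=2.5))
E
```

```text
shift cm [-31.3   11.64 -12.35] turn -0.0 | psi 100.3 pos [428.8 101.3  16.2] t 20.2
0.4761796511709171 59.59178849123418 [-2.17631047  0.56686585  7.32229362]
```

View pics/s6.png

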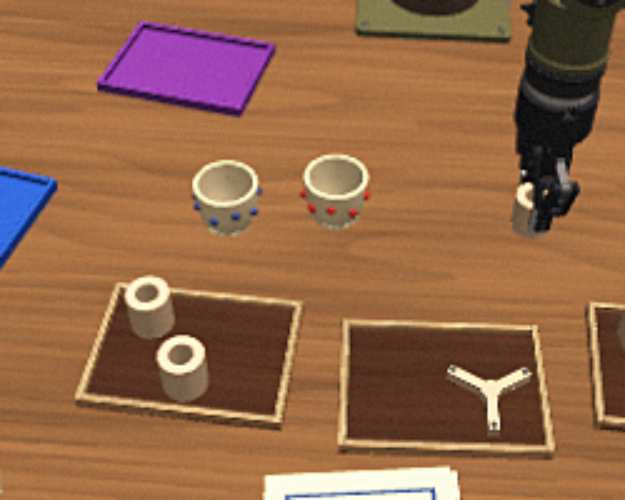

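The first round post stands upright at (150,305), both cups are untouched, and the second round post is in the grip. Carry it over.

Call:
{"name": "carry_out", "arguments": {
  "grip": [2.5,2.5,2.5,2.5,2.5,2.5,2.5,2.5],
  "translation": [
    [0,0,-6],
    [-3,1.1,-11],
    [-8.6,3.2,-12],
    [-14.4,5.4,-12],
    [-20.2,7.5,-12],
    [-26,9.7,-12],
    [-31.3,11.6,-12],
    [-31.3,11.6,-10]
  ],
  "turn": [0,0,0,0,0,0,0,0]
}}

```text
clock: 21.25
position: [602.2, -191.0, 116.5]
ee_rot: [[-0.174, 0.985, 0.007], [0.985, 0.174, -0.003], [-0.004, 0.007, -1.0]]
wrist_force: [-0.9, -0.4, -1.3]
width: 0.477
finger_force: 61.3
```

Call:
{"name": "carry_out", "arguments": {
  "grip": [2.5,2.5,2.5,2.5,2.5,2.5,2.5,2.5],
  "translation": [
    [0,0,3],
    [0,0,6],
    [0,0,7.5],
    [0,0,8],
    [0,0,8.3],
    [0,0,8.3],
    [0,0,8.3],
    [0,0,8.3]
  ],
  "turn": [0,0,0,0,0,0,0,0]
}}

```text
clock: 22.25
position: [598.4, -186.3, 32.4]
ee_rot: [[-0.178, 0.984, 0.001], [0.984, 0.178, -0.0], [-0.0, 0.001, -1.0]]
wrist_force: [-0.0, -0.5, -1.4]
width: 0.48
finger_force: 61.3
```

Call:
{"name": "carry_out", "arguments": {
  "grip": [2.5,2.5,2.5,2.5,2.5,2.5,2.5,2.5],
  "translation": [
    [0,0,0.4],
    [0,0,0.7],
    [0,0,0.9],
    [0,0,0.9],
    [0,0,0.9],
    [0,0,0.9],
    [0,0,0.9],
    [0,0,0.9]
  ],
  "turn": [0,0,0,0,0,0,0,0]
}}

```text
clock: 23.25
position: [598.0, -186.2, 22.8]
ee_rot: [[-0.178, 0.984, 0.0], [0.984, 0.178, -0.0], [-0.0, 0.0, -1.0]]
wrist_force: [-0.1, 0.2, -0.4]
width: 0.479
finger_force: 61.3
```

Call:
{"name": "carry_out", "arguments": {
  "grip": [2.5,2.5,6.8,6.8,6.8,6.8,6.8,6.8],
  "translation": [
    [0,0,0.1],
    [0,0,0.1],
    [0,0,0.1],
    [0,0,0.1],
    [0,0,0.1],
    [0,0,0.1],
    [0,0,-6],
    [0,0,-12]
  ],
  "turn": [0,0,0,0,0,0,0,0]
}}

```text
clock: 24.25
position: [597.3, -186.0, 143.3]
ee_rot: [[-0.178, 0.984, -0.002], [0.984, 0.178, 0.001], [0.001, -0.002, -1.0]]
wrist_force: [0.9, 0.0, -0.1]
width: 0.798
finger_force: 0.0
```

```bash
python3 - <<'E'
from h import *
a=np.radians(127.5); rel(373+19*np.cos(a),331+19*np.sin(a),110,127.5);o=manip.get_obs(); print(o["width"],o["finger_force"],o["wrist_force"],np.degrees(o["joints"]).round())
im=imaging.get_image("scene")[:,:,::-1]; cv2.imwrite("pics/x7.png",im)
# refine stilt: best-fit of stilt point/arms template in both views
for c in ("top","scene"):
    print(c,[(round(d["conf"],2),np.round(d["at"])) for d in imaging.place_of(c,"stilt_mid")])
cv2.imwrite("pics/s7.png",np.hstack([cv2.resize(im[180:230,450:520],None,fx=5.5,fy=5.5,interpolation=cv2.INTER_CUBIC),cv2.resize(im[215:265,215:285],None,fx=5.5,fy=5.5)]))
E
```

```text
shift cm [ 56.55 -13.71   3.41] turn -27.2 | psi 100.3 pos [ 597.3 -186.   143.3] t 24.25
0.7984625962509504 0.0 [ 0.87307492  0.02713768 -0.08898402] [-17.  27.  -2.  61.  -0.  62.]
top [(0.46, array([371., 335.,   7.]))]
scene [(0.59, array([367., 330.,   4.]))]
```

View pics/s7.png

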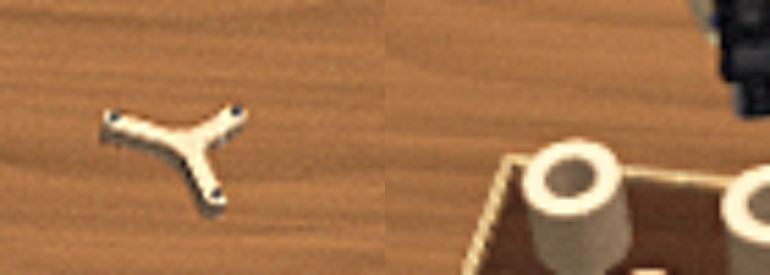

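The stilt's hub is at (190,148) in the left crop, with points at (113,118), (238,110) and (215,193). I'll triangulate its pose from this view as well.

```bash
python3 - <<'E'
from h import *
f=lambda p:np.array(p)/5.5+[450-.4,180-.4]
T=to_world("scene",f([(113,118),(238,110),(215,193)]),15); c=T.mean(0); print(c.round(1),to_world("scene",f([(190,148)]),12).round(1))
for t in T: d=t-c; print(np.degrees(np.arctan2(d[1],d[0])).round(1),np.linalg.norm(d).round(1))
g=lambda p:np.array(p)/6+[150-.4,170-.4]
T=to_world("top",g([(111,203),(52,322),(185,307)]),15); print("top",T.mean(0).round(1))
E
```

```text
[372.  332.9  15. ] [[374.8 333.8  12. ]]
-110.0 38.0
127.4 39.2
7.1 37.1
top [371.2 331.   15. ]
```

Call:
{"name": "carry_out", "arguments": {
  "grip": [4,4,4,4,4,4,4,4],
  "translation": [
    [6,-1.5,0],
    [12,-2.9,0],
    [18,-4.4,0],
    [24,-5.8,0],
    [30,-7.3,0],
    [36,-8.7,0],
    [42,-10.2,0],
    [48,-11.6,0]
  ],
  "turn": [0,0,0,0,0,0,0,0]
}}

```text
clock: 25.4
position: [396.4, 266.5, 141.6]
ee_rot: [[-0.178, 0.984, -0.001], [0.984, 0.178, -0.001], [-0.001, -0.002, -1.0]]
wrist_force: [1.8, 0.3, -0.4]
width: 0.469
finger_force: 0.0
```

Call:
{"name": "carry_out", "arguments": {
  "grip": [4,4,4,4,4,4,4,4],
  "translation": [
    [5,-1.3,0],
    [8.6,-2.1,2],
    [8.6,-2.1,6],
    [8.6,-2.1,8],
    [8.6,-2.1,8],
    [8.6,-2.1,8],
    [8.6,-2.1,8],
    [8.6,-2.1,8]
  ],
  "turn": [-9,-18,-27,-27.7,-27.7,-27.7,-27.7,-27.7]
}}

```text
clock: 26.4
position: [362.9, 346.7, 63.7]
ee_rot: [[-0.615, 0.789, 0.001], [0.789, 0.615, 0.001], [0.0, 0.002, -1.0]]
wrist_force: [0.4, 0.6, 0.6]
width: 0.47
finger_force: 0.0
```

```bash
python3 - <<'E'
from h import *
rel(360.8,347,4,128);o=manip.get_obs(); print(o["width"],o["wrist_force"])
im=imaging.get_image("scene")[:,:,::-1]; cv2.imwrite("pics/s8.png",cv2.resize(im[150:250,430:555],None,fx=5,fy=5,interpolation=cv2.INTER_CUBIC))
E
```

```text
shift cm [ 0.15 -0.16  5.97] turn -0.0 | psi 128.0 pos [362.9 346.7  63.7] t 26.4
0.4704638174717067 [0.39668289 0.62326491 0.64602065]
```

View pics/s8.png

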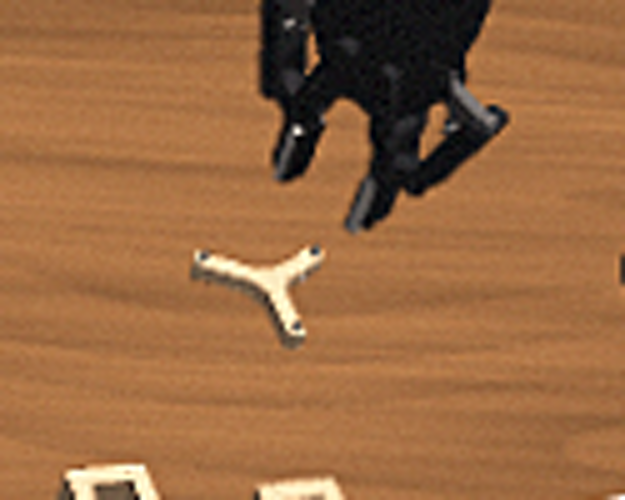

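The fingers straddle the arm pointing to the upper right (tip at (315,250)), with both tips still above it. Descend and pinch.

Call:
{"name": "carry_out", "arguments": {
  "grip": [4,4,4,4,4,0.5,0.5,0.5],
  "translation": [
    [0.1,-0.2,2],
    [0.1,-0.2,4],
    [0.1,-0.2,5.3],
    [0.1,-0.2,5.8],
    [0.1,-0.2,5.8],
    [0.1,-0.2,5.8],
    [0.1,-0.2,5.8],
    [0.1,-0.2,5.8]
  ],
  "turn": [0,0,0,0,0,0,0,0]
}}

```text
clock: 27.45
position: [360.5, 346.3, 5.6]
ee_rot: [[-0.615, 0.788, 0.001], [0.788, 0.615, 0.001], [0.0, 0.001, -1.0]]
wrist_force: [-0.2, -0.3, 6.0]
width: 0.088
finger_force: 60.8
```

```bash
python3 - <<'E'
from h import *
rel(636-19,-38,110,182);o=manip.get_obs(); print(o["width"],o["finger_force"],o["wrist_force"])
E
```

```text
shift cm [-46.08  -3.41 -10.46] turn -54.0 | psi 128.0 pos [360.5 346.3   5.6] t 27.45
0.08775330008615335 60.83344750106335 [-0.21816373 -0.30549055  5.97849441]
```

Call:
{"name": "carry_out", "arguments": {
  "grip": [0.5,0.5,0.5,0.5,0.5,0.5,0.5,0.5],
  "translation": [
    [0,0,-3],
    [0,0,-7],
    [-4,-0.3,-11.5],
    [-10,-0.7,-12],
    [-16,-1.2,-12],
    [-22,-1.6,-12],
    [-28,-2,-12],
    [-34,-2.5,-12]
  ],
  "turn": [0,0,0,0,0,0,0,0]
}}

```text
clock: 28.45
position: [550.4, 60.7, 124.8]
ee_rot: [[-0.615, 0.788, 0.0], [0.788, 0.615, 0.0], [0.0, 0.0, -1.0]]
wrist_force: [-0.0, 0.9, -0.9]
width: 0.089
finger_force: 60.2
```

Call:
{"name": "carry_out", "arguments": {
  "grip": [0.5,0.5,0.5,0.5,0.5,0.5,0.5,0.5],
  "translation": [
    [-6,-0.5,0],
    [-12,-0.9,0],
    [-12,-0.9,0],
    [-12,-0.9,0],
    [-12,-0.9,0],
    [-12,-0.9,2],
    [-12,-0.9,4],
    [-12,-0.9,5]
  ],
  "turn": [-9,-18,-27,-36,-45,-54,-54.5,-54.5]
}}

```text
clock: 29.45
position: [615.2, -37.6, 73.4]
ee_rot: [[-0.999, -0.043, -0.002], [-0.043, 0.999, 0.0], [0.002, 0.0, -1.0]]
wrist_force: [-0.6, -0.5, -0.3]
width: 0.091
finger_force: 60.2
```

```bash
python3 - <<'E'
from h import *
rel(617,-38,11.8,182.6);o=manip.get_obs(); print(o["width"],o["finger_force"],o["wrist_force"])
im=imaging.get_image("scene")[:,:,::-1]; cv2.imwrite("pics/s9.png",cv2.resize(im[200:330,300:450],None,fx=4,fy=4,interpolation=cv2.INTER_CUBIC))
E
```

```text
shift cm [-0.19 -0.04  6.16] turn -0.1 | psi -177.5 pos [615.2 -37.6  73.4] t 29.45
0.09102943669110851 60.196343176066875 [-0.58127786 -0.52988112 -0.32142018]
```

View pics/s9.png

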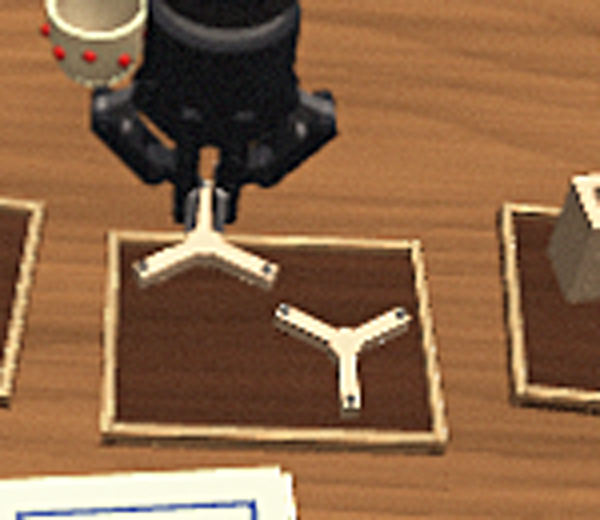

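The stilt is held flat with its points up, and its open arms point away from the tray's rear wall, clear of the other stilt. Lower.

Call:
{"name": "carry_out", "arguments": {
  "grip": [0.5,0.5,0.5,0.5,0.5,0.5,0.5,0.5],
  "translation": [
    [-0.1,0,2],
    [-0.1,0,4],
    [-0.1,0,5],
    [-0.1,0,5.5],
    [-0.1,0,5.7],
    [-0.1,0,5.7],
    [-0.1,0,5.7],
    [-0.1,0,5.7]
  ],
  "turn": [0,0,0,0,0,0,0,0]
}}

```text
clock: 30.5
position: [617.6, -37.6, 18.2]
ee_rot: [[-0.999, -0.043, 0.001], [-0.043, 0.999, -0.0], [-0.001, -0.0, -1.0]]
wrist_force: [0.3, 0.0, 0.2]
width: 0.087
finger_force: 60.2
```

Lower 6 mm more, then open.

Call:
{"name": "carry_out", "arguments": {
  "grip": [0.5,0.5,0.5,0.5,0.5,0.5,0.5,0.5],
  "translation": [
    [0,0,0.3],
    [0,0,0.5],
    [0,0,0.6],
    [0,0,0.6],
    [0,0,0.6],
    [0,0,0.6],
    [0,0,0.6],
    [0,0,0.6]
  ],
  "turn": [0,0,0,0,0,0,0,0]
}}

```text
clock: 31.5
position: [617.3, -37.6, 11.8]
ee_rot: [[-0.999, -0.043, 0.0], [-0.043, 0.999, -0.0], [-0.0, -0.0, -1.0]]
wrist_force: [-0.6, -0.1, -0.2]
width: 0.088
finger_force: 60.2
```

Call:
{"name": "carry_out", "arguments": {
  "grip": [2.5,3.5,4,4,4,4,4,4],
  "translation": [
    [0,0,0],
    [0,0,0],
    [0,0,0],
    [0,0,0],
    [0,0,0],
    [0,0,-3],
    [0,0,-9],
    [0,0,-15]
  ],
  "turn": [0,0,0,0,0,0,0,0]
}}

```text
clock: 32.5
position: [616.8, -37.6, 163.0]
ee_rot: [[-0.999, -0.043, -0.001], [-0.043, 0.999, 0.0], [0.001, 0.0, -1.0]]
wrist_force: [1.6, 0.0, 0.3]
width: 0.47
finger_force: 0.0
```

Call:
{"name": "carry_out", "arguments": {
  "grip": [4,4,4,4,4,4,4,4],
  "translation": [
    [5,0,-3],
    [10,0,-5],
    [15,0,-5],
    [20,0,-5],
    [20,0,-5],
    [20,0,-5],
    [20,0,-5],
    [20,0,-5]
  ],
  "turn": [0,0,0,0,0,0,0,0]
}}

```text
clock: 33.5
position: [418.5, -46.3, 211.7]
ee_rot: [[-0.999, -0.043, 0.0], [-0.043, 0.999, -0.0], [-0.0, -0.0, -1.0]]
wrist_force: [0.7, 0.9, 0.1]
width: 0.467
finger_force: 0.0
```

```bash
python3 - <<'E'
from h import *
o=manip.get_obs(); print(o["position"].round(),o["clock"])
a=imaging.get_image("scene")[:,:,::-1]; cv2.imwrite("pics/s10.png",cv2.resize(a[160:320,200:530],None,fx=2.4,fy=2.4,interpolation=cv2.INTER_CUBIC))
E
```

```text
[419. -46. 212.] 33.5
```

View pics/s10.png

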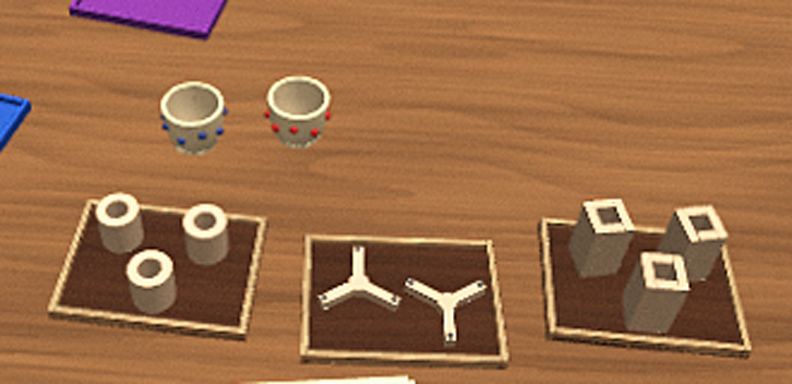

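All five pieces stand or lie properly in their trays: rounds at (118,222) and (205,235), the stilt at (358,282), squares at (607,240) and (698,240). The cups are where they were, so I'm handing in.

```bash
python3 -c "
from bench import manip
print(manip.close_job())"
```

```text
the job is handed in; nothing more can be done
None
```

The job is handed in at about 34 s of the 128 s allowed: the last picture shows all four posts upright and the stilt flat, points up, in their own trays, with both cups where they were; the hand-in returned no verdict.

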